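# Set and lock the focus of the bench inspection camera

## Robot

A 6-joint arm with a two-finger parallel gripper is mounted at the origin on the work surface. World frame = base frame: x ahead of the robot, y to its left, z up, the work surface at z = 0. Lengths are in m, angles in rad, forces in N, time in s.
With the tool pointing down it reaches from about 0.25 to 0.775 m from the base axis. Payload 4 kg.
Tool frame: the origin (TCP) lies midway between the tips of the shut fingers; the grasp point (between the pads) lies 19 mm behind it; z points along the fingers, x is the direction in which the jaws open and shut, and the axes are right-handed (so a half turn about z gives the same grasp; the last joint's range is limited). The gripper opens to 94 mm and grips with 3 to 60 N. Pads are 16 mm wide; open, the fingers measure 119 mm over their backs; the gripper's body (75 mm by 177 mm) begins 78 mm behind the grasp point.
Start: joints at [1.147, 0.087, 1.371, -0, 1.684, -0.103], TCP at [0.173, 0.522, 0.206] pointing down, gripper open.
Joint ranges: [-3.1, 3.1], [-0.76, 2.03], [0.27, 2.55], [-1.08, 4.22], [0.17, 2.65], [-2.57, 2.57]. Speed limits (rad/s): [2.79, 2.79, 3.14, 3.14, 3.14, 3.14].

## Interface

Orientations are given as [roll, pitch, yaw] about the fixed x, y, z axes, in that order (R = Rz(yaw) Ry(pitch) Rx(roll)).
In Python, from bench import robot, eyes, close_job gives the robot as it stands.
- The arm moves only by the shell command python3 -m jog 'ROWS'. ROWS is JSON, a list of rows, each a list of 3 entries, a list of its own where there are three numbers: the turn, a rotation vector about the tool's x, y, z in degrees, then the shift along the tool's x, y, z in mm, then the closure, from -1 (fully open) to 1 (shut). In form: [[[wx, wy, wz], [x, y, z], claw], ...]. A call has 1 to 5 rows; each row is the pose to reach, as a shift and turn from the pose commanded when the call began, along the tool's axes at that moment; what a row does not reach only later rows make up. A row lasts 1/10 s, in which the tool goes at most 50 mm and 8.59 degrees, less where a joint would pass 70% of its speed; a pose out of reach is approached as far as the arm can. A call with a gripper value outside its range is refused whole. The fingers move at their own pace and stop on an object; the grip force is fixed at half the most. Time passes only in rows, so rows that repeat a pose let the fingers close. It gives the time, the measured TCP pose, the force and the opening at its end, in the units of the state.
- robot.get_obs(): the state, without advancing time (a new reading comes with each control period).
- eyes.snapshot(name): name is "scene" or "top" or "wrist"; returns (picture, depth): 400x640x3 uint8, red, green, blue; 400x640 float32, m along the optical axis (not along the pixel's ray), 0 where there is no reading.
- eyes.camera_params(name): a dict with "mtx" (3x3 intrinsics, pixels), "k1" (the pictures are not rectified: a ray, as slopes to the right and down, at radius r is drawn at 1 + k1 r^2 times it, then the intrinsics apply), "world_to_cam" (4x4, takes a point from world to camera coordinates). Camera axes: x right, y up, looking along -z (the intrinsics and any distortion apply to the point x, -y, -z); pixel columns grow to the right and rows downward; lengths in m; the calibration is good to about 2 mm. A picture is of the moment at which its call begins: read the wrist's pose just before it. camera_params takes no time and is no camera call; for the wrist camera it gives the pose at the moment of the call.
- close_job(): hands the job in, once; it reports no verdict.
The state is a dict: "time": time; "joint_positions": joint angles; "qvel": joint speeds; "joint_torque": joint torques, N m; "tool_pos": TCP position; "ee_rot": TCP orientation; "wrist_force": force on the tool from outside, world axes, zero at the start; "wrist_torque": the same for the moment, N m; "width": finger opening in m.
Only numpy, scipy, OpenCV 4.12 (cv2) and the standard library are available. Lean on these libraries where they do the work, as an engineer would, in place of code of your own. Each camera call takes 0.05 s, during which the arm holds its last target. There are 200 camera calls.

## Task

Bring the focus barrel of the upward-looking inspection camera round until its post is in line with the index fin on the housing. Then hold the barrel still there and turn the knurled lock ring until it is firmly tight against the housing, but do not force it; let go, and leave the other things on the bench where they are.

Things in the scene. Friction and masses are not known exactly. Their poses are not given: they have to be found in the camera images.
- axis (a point): The camera is a grey box 130 x 130 mm and 55 mm high, fixed to the bench, with a vertical barrel and lock ring in the middle of its top. This point is on the vertical axis that barrel and ring turn about, at the box's top (55 mm above the bench). Its x axis points level from the axis to the index fin.
- index (a point): Index fin: a small dark steel fin 12 mm long (radially), 5 mm wide and 8 mm high, standing fixed on the box's top edge beside the ring; the point is on its top, 58.5 mm from the axis and 63 mm above the bench.
- barrel_post (a point): Upright bright steel post, 10 mm in diameter, ball-ended, top 126 mm above the bench, 42 mm from the axis. It stands on a 10 mm wide arm (top at 84 mm) of the aluminium barrel (56 mm across, lens top at 91 mm). The point is on the post's centre line, 110 mm above the bench. Post can be gripped from 90 to 120 mm above the bench.
- barrel (a joint): Angle of the barrel from the index fin, rad, counter-clockwise seen from above is positive; 0 when the barrel post is exactly in line with the fin; free from -1.2 to 1.2. About 3 N at the post moves it, and it stays where it is left. The ring rides on the barrel's thread and turns along with it.
- ring_post (a point): Upright dark steel post, 10 mm in diameter, flat-ended, on the dark knurled lock ring (98 mm across, top 72 mm above the bench), also 42 mm from the axis, top 126 mm above the bench; the point is on its centre line, 110 mm above the bench. From above it stands (1.35 - ring_turn - ring_bite) rad counter-clockwise from the barrel post; squeezing the two posts together tightens.
- ring_turn (a joint): How far the lock ring is run down its thread on the barrel, rad, growing clockwise from above (tightening). It takes 6 N at the ring post, more than the barrel's 3 N: the ring turned alone only drags the barrel along, so the barrel post must be held. At 0.75 the ring meets the housing and stops.
- ring_bite (a joint): The tightness: how far the ring, once it has met the housing, is strained on against it, rad, 0 while loose. It begins at 6.5 N at the ring post and takes 1.4 N more per 0.01 rad. Firm: over 0.025 (12 to 16 N at the post do it well); forced: past 0.11 (22 N). When let go it springs back to 0.045 at most.
- flask: closed glass bottle with a steel cap, 52 mm across, 100 mm tall; bystander, origin at the centre of its underside.
- tape: roll of tape lying flat, 70 mm across, 12 mm high; bystander, origin at the centre of its underside.
- driver: small screwdriver with a yellow metal handle, 150 mm long, lying flat; bystander, origin at the underside, somewhere along its shaft line.
- tray: small black open parts tray, 90 x 70 x 20 mm; bystander, origin at the centre of its underside.

How it is judged:
On the way, in this order (a step that is already met when the one before it is completed fails the run):
1. the barrel post is in line with the index fin (within 0.1 rad), the ring still loose (value of joint barrel between -0.1 and 0.1 rad and value of joint ring_turn below 0.4 rad), for 0.2 s.
2. the ring is tightened firmly (run down, and strained by more than 0.025 rad) with the barrel still in line (value of joint barrel between -0.1 and 0.1 rad and value of joint ring_turn above 0.72 rad and value of joint ring_bite above 0.025 rad), for 0.2 s.
At the end, for the whole second after the job is handed in: The barrel stands within 0.1 rad of the index fin and at rest, the lock ring is run down to the housing (over 0.72 rad) and tight (ring_bite between 0.025 and 0.11 rad); the bystanders have not been moved by more than 20 mm (all of step 2 and value of joint ring_bite below 0.11 rad and velocity of joint barrel between -0.05 and 0.05 rad/s); the robot touches nothing.
It fails at once if the ring is turned (past 0.4 rad) while the barrel is more than 0.15 rad off the index fin (value of joint ring_turn above 0.4 rad and not (value of joint barrel between -0.15 and 0.15 rad)).
It fails at once if the ring is forced (ring_bite past 0.11 rad, over about 22 N at its post) (value of joint ring_bite above 0.11 rad).
It fails at once if a bystander is moved by more than 20 mm (distance of any of flask, tape, driver, tray from where it was at the start of the episode above 0.02 m).
It also fails if it takes over 48 s, if anything falls off the work surface, if the arm or the gripper's body presses on something with over 40 N, if the wrist force passes 120 N, or if a joint passes its speed limit or range.

## Working session

There is one attempt and no reset: what is moved stays moved. The work goes in short steps, Python scripts to look and compute and a shell command to move; the robot and the scene stay as the last step left them, time stands still between calls to the robot, and variables do not carry over. Pictures are saved under pics/ and viewed, about 8 in all and at most 12, crops included, and the job is handed in when it is done.

```bash
mkdir -p pics; ls; cat > h.py <<'E'
import numpy as np, cv2
from bench import robot, eyes
def snap(n,f):
    P=eyes.camera_params(n); im,d=eyes.snapshot(n)
    cv2.imwrite(f'pics/{f}.png',im[:,:,::-1]); np.savez(f'{f}.npz',im=im,d=d,K=P['mtx'],k1=P['k1'],T=P['world_to_cam']); return im,d,P
def load(f): return np.load(f+'.npz')
def ray(D,u,v):
    K=D['K'];k=float(D['k1']);r=cv2.undistortPoints(np.array([[[u,v]]],float),K,np.array([k,0,0,0,0]))[0,0]
    T=np.linalg.inv(D['T']);d=T[:3,:3]@np.array([r[0],-r[1],-1]);return T[:3,3],d
def atz(D,u,v,z):
    o,d=ray(D,u,v);return o+d*(z-o[2])/d[2]
def cloud(D):
    K=D['K'];k=float(D['k1']);d=D['d'];v,u=np.mgrid[:d.shape[0],:d.shape[1]]
    r=cv2.undistortPoints(np.stack([u.ravel(),v.ravel()],1).astype(float)[:,None],K,np.array([k,0,0,0,0]))[:,0]
    T=np.linalg.inv(D['T']);z=d.ravel()[:,None]
    p=np.hstack([r[:,:1],-r[:,1:],-np.ones_like(z)])*z
    return (p@T[:3,:3].T+T[:3,3]).reshape(d.shape+(3,))
E
python3 - <<'E'
from h import *
s=robot.get_obs();print({k:np.round(v,3).tolist() for k,v in s.items()})
for n in['top','scene']:
    im,d,P=snap(n,n+'0');print(n,np.linalg.inv(P['world_to_cam'])[:3,3].round(3),P['mtx'][0,0],P['k1'])
E
```

```text
pics
{'time': 0.0, 'joint_positions': [1.147, 0.088, 1.372, -0.0, 1.684, -0.103], 'qvel': [0.002, 0.002, 0.0, -0.0, 0.001, -0.0], 'joint_torque': [-0.001, -34.018, -30.243, 0.072, 0.033, -0.0], 'tool_pos': [0.173, 0.521, 0.204], 'ee_rot': [-3.141, 0.002, 1.25], 'wrist_force': [-0.037, 0.863, 0.187], 'wrist_torque': [0.029, -0.009, 0.035], 'width': 0.094}
top [0.45  0.009 0.922] 468.45042079938986 -0.06877293487446513
scene [1.085 0.375 0.623] 422.7206034385375 -0.05428925402768314
```

View pics/top0.png

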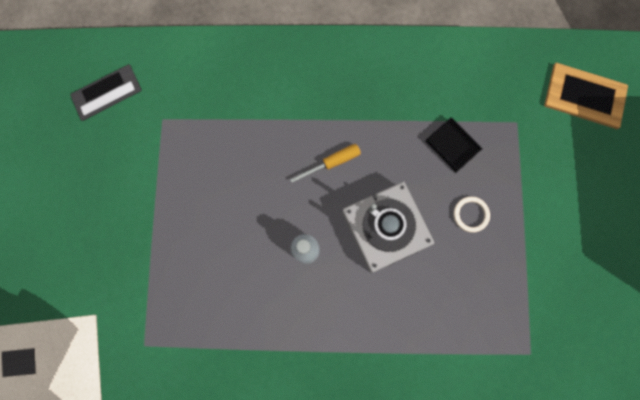

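View pics/scene0.png

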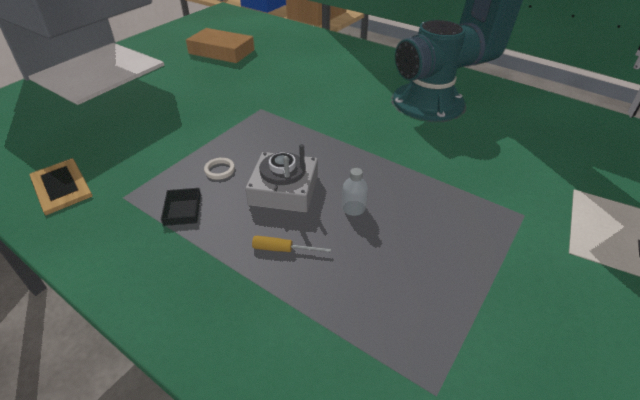

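```bash
python3 - <<'E'
from h import *
D=load('top0')
for n,u,v,z in [('axis',390,224,.091),('flask',304,246,.1),('tape',472,214,.012),('drv',340,157,.01),('tray',453,144,.01),('tip',291,180,.005),('barrelpost',375,210,.126)]: print(n,atz(D,u,v,z).round(3))
a=cv2.resize(D['im'][160:290,320:450],(520,520),interpolation=cv2.INTER_CUBIC)
S=load('scene0');b=cv2.resize(S['im'][130:220,235:335],(280*2,504),interpolation=cv2.INTER_CUBIC)[:,:280*2]
a=cv2.resize(a,(400,400));b=cv2.resize(b,(400,360));b=np.vstack([b,np.zeros((40,400,3),np.uint8)])
cv2.imwrite('pics/c1.png',np.hstack([a,b])[:,:,::-1])
c=cloud(D);m=(c[...,2]>.05)&(c[...,2]<.06);print('box top',[ (c[m][:,i].min().round(3),c[m][:,i].max().round(3)) for i in(0,1)])
m=c[...,2]>.1;m[:, :320]=0
print(np.argwhere(m)[::3].tolist(),c[m][::3].round(3).tolist())
E
```

```text
axis [ 0.553 -0.094  0.091]
flask [0.511 0.058 0.1  ]
tape [ 0.585 -0.264  0.012]
drv [ 0.697 -0.005  0.01 ]
tray [ 0.727 -0.233  0.01 ]
tip [0.65  0.093 0.005]
barrelpost [ 0.573 -0.064  0.126]
box top [(np.float64(0.471), np.float64(0.638)), (np.float64(-0.178), np.float64(0.084))]
[[1, 408], [5, 405], [7, 562], [10, 516], [12, 376], [15, 499], [16, 448], [20, 631], [22, 632], [23, 582], [24, 613], [26, 511], [27, 357], [30, 355], [32, 557], [33, 608], [35, 400], [38, 433], [40, 491], [41, 572], [42, 468], [43, 612], [45, 402], [47, 578], [48, 522], [49, 363], [52, 531], [53, 615], [55, 430], [57, 412], [57, 579], [59, 571], [60, 607], [63, 331], [63, 630], [65, 565], [66, 608], [68, 461], [70, 353], [72, 564], [77, 633], [79, 603], [80, 513], [82, 425], [83, 448], [85, 629], [86, 568], [88, 386], [90, 449], [93, 484], [95, 450], [95, 553], [96, 589], [97, 564], [99, 633], [103, 590], [105, 530], [109, 396], [111, 484], [113, 623], [116, 460], [118, 408], [119, 505], [120, 444], [123, 332], [126, 424], [127, 387], [129, 420], [132, 552], [135, 593], [137, 516], [140, 388], [142, 32
[... 5541 characters left out ...]
45, 0.009, 0.922], [0.45, 0.009, 0.922], [0.45, 0.009, 0.922], [0.45, 0.009, 0.922], [0.45, 0.009, 0.922], [0.45, 0.009, 0.922], [0.45, 0.009, 0.922], [0.45, 0.009, 0.922], [0.45, 0.009, 0.922], [0.45, 0.009, 0.922], [0.45, 0.009, 0.922], [0.45, 0.009, 0.922], [0.45, 0.009, 0.922], [0.45, 0.009, 0.922], [0.45, 0.009, 0.922], [0.45, 0.009, 0.922], [0.45, 0.009, 0.922], [0.45, 0.009, 0.922], [0.45, 0.009, 0.922], [0.45, 0.009, 0.922], [0.45, 0.009, 0.922], [0.45, 0.009, 0.922], [0.45, 0.009, 0.922], [0.45, 0.009, 0.922], [0.45, 0.009, 0.922], [0.45, 0.009, 0.922], [0.45, 0.009, 0.922], [0.45, 0.009, 0.922], [0.45, 0.009, 0.922], [0.45, 0.009, 0.922], [0.45, 0.009, 0.922], [0.45, 0.009, 0.922]]
```

View pics/c1.png

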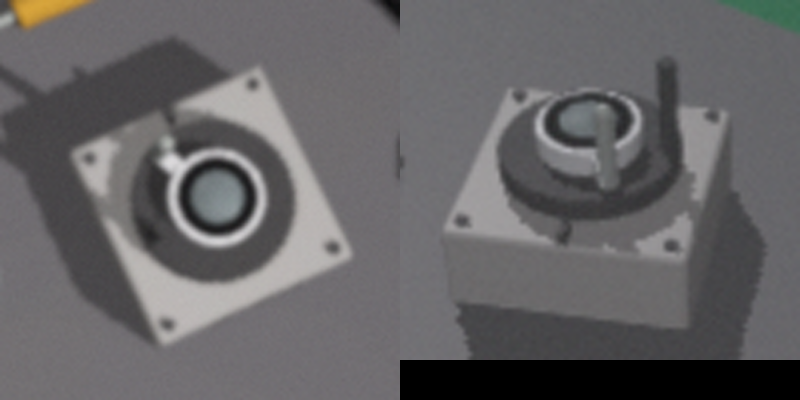

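```bash
python3 - <<'E'
from h import *
D=load('top0')
f=lambda x,y,z:atz(D,320+x*130/400,160+y*130/400,z)
C=[f(*p,.055) for p in [(75,150),(262,67),(352,257),(160,345)]];ax=np.mean(C,0);print(np.round(C,4),ax)
l=f(217,196,.091);fin=f(172,118,.063);print('lens',l,'fin',fin)
n=(C[0]+C[1])/2-ax;print('edge ang',np.arctan2(n[1],n[0]),np.linalg.norm(n))
c=cloud(D)
for nm,a in(('lens',l),('box',ax)):
  for q,r in(('fin',fin),):
    e=r-a;print(nm,q,np.arctan2(e[1],e[0]),np.hypot(*e[:2]))
  for nn,v0,v1 in(('bar',200,212),('ring',228,240)):
    m=np.zeros(c.shape[:2],bool);m[v0:v1,365:380]=1;m&=(c[...,2]>.118)&(c[...,2]<.135);p=np.median(c[m],0)
    e=p-a;print(nm,nn,p.round(4),np.arctan2(e[1],e[0]),np.hypot(*e[:2]))
E
```

```text
[[ 0.5854 -0.0131  0.055 ]
 [ 0.6384 -0.1274  0.055 ]
 [ 0.5228 -0.1794  0.055 ]
 [ 0.4691 -0.0645  0.055 ]] [ 0.55392133 -0.09607829  0.055     ]
lens [ 0.55396534 -0.09445639  0.091     ] fin [ 0.60445806 -0.07129811  0.063     ]
edge ang 0.4193027636953806 0.06345227541735281
lens fin 0.43002063940574836 0.0555501553085603
lens bar [ 0.58   -0.0602  0.1249] 0.9200509699116678 0.04303377720399823
lens ring [ 0.5333 -0.0572  0.1258] 2.077270899489576 0.042582704574272295
box fin 0.45588983413467654 0.05628515320372364
box bar [ 0.58   -0.0602  0.1249] 0.941411284764844 0.04436100120144218
box ring [ 0.5333 -0.0572  0.1258] 2.058508202648182 0.04398738291511984
```

```bash
cat > plan.py <<'E'
from h import *
from scipy.spatial.transform import Rotation as R
AX=np.array([.554,-.095])
def rows(targets,cur=None):
    """targets: list of (x,y,z,yaw); prints rows from present pose (or cur, same form)"""
    if cur is None:
        s=robot.get_obs();p=np.array(s['tool_pos']);q=R.from_euler('xyz',s['ee_rot'])
    else: p=np.array(cur[:3]);q=R.from_euler('xyz',[np.pi,0,cur[3]])
    for x,y,z,a in targets:
        d=q.inv().apply(np.array([x,y,z])-p)*1000
        w=(q.inv()*R.from_euler('xyz',[np.pi,0,a])).as_rotvec(degrees=True)
        print(w.round(1).tolist(),d.round(1).tolist())
def straddle(b,r,z,fin=.425):
    """pose with jaws along chord; b,r world angles of barrel/ring posts; also pad opening at contact"""
    m=(b+r)/2;h=(r-b)/2;rad=.042*np.cos(h)
    return (AX[0]+rad*np.cos(m),AX[1]+rad*np.sin(m),z,m-np.pi/2), .084*np.sin(h)+.010
E
python3 - <<'E'
from plan import *
t,w=straddle(.93,2.07,.2);print(np.round(t,4),w);rows([t])
E
```

```text
[ 0.5565 -0.0597  0.2    -0.0708] 0.05532909209365341
[0.1, 0.1, 75.7] [-430.7, 547.0, 5.1]
```

```bash
python3 -m jog '[[[0,0,7],[-31,39,0],-1],[[0,0,14],[-61,78,0],-1],[[0,0,21],[-92,117,0],-1],[[0,0,28],[-123,156,2],-1],[[0,0,35],[-154,195,2],-1]]'
python3 - <<'E'
from plan import *
t,w=straddle(.93,2.07,.2);rows([t])
E
```

```text
time: 0.6
tool_pos: [0.3102, 0.3124, 0.2028]
ee_rot: [3.141, 0.001, 0.635]
wrist_force: [0.8, 0.3, -0.4]
width: 0.0941
[0.0, 0.0, 40.4] [-22.4, 445.7, 2.9]
```

```bash
python3 -m jog '[[[0,0,8],[-2,45,0],-1],[[0,0,16],[-4,90,0],-1],[[0,0,24],[-7,135,0],-1],[[0,0,32],[-10,180,0],-1],[[0,0,40],[-12,225,0],-1]]'
python3 - <<'E'
from plan import *
t,w=straddle(.93,2.07,.2);rows([t])
E
```

```text
time: 1.1
tool_pos: [0.4349, 0.1248, 0.2032]
ee_rot: [-3.141, 0.0, -0.065]
wrist_force: [0.4, 0.7, 0.1]
width: 0.0939
[-0.0, 0.0, 0.3] [133.3, 176.3, 3.1]
```

```bash
python3 -m jog '[[[0,0,0],[30,40,0],-1],[[0,0,0],[60,80,0],-1],[[0,0,0],[90,120,0],-1],[[0,0,0],[120,160,0],-1],[[0,0,0],[132,174,0],-1]]'; python3 -m jog '[[[0,0,0],[0,0,0],-1],[[0,0,0],[0,0,0],-1]]'
python3 - <<'E'
from plan import *
t,w=straddle(.93,2.07,.2);rows([t])
im,d,P=snap('wrist','w0');print(np.linalg.inv(P['world_to_cam'])[:3,3])
E
```

```text
time: 1.6
tool_pos: [0.5571, -0.0588, 0.202]
ee_rot: [3.141, 0.002, -0.063]
wrist_force: [0.1, 0.7, 0.5]
width: 0.094
time: 1.8
tool_pos: [0.5554, -0.0541, 0.2029]
ee_rot: [-3.14, 0.002, -0.059]
wrist_force: [-0.1, 0.0, 0.1]
width: 0.094
[-0.1, 0.1, 0.7] [1.4, 5.6, 2.9]
[0.55916746 0.01995514 0.38172611]
```

View pics/w0.png

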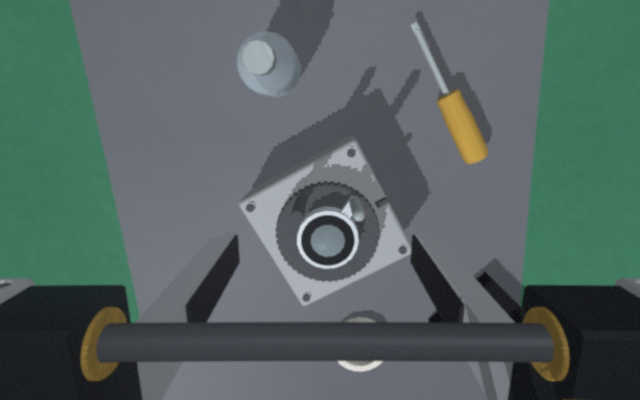

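```bash
python3 - <<'E'
from h import *
D=load('w0')
C=[atz(D,*p,.055) for p in [(352,137),(411,259),(303,305),(239,206)]];ax=np.mean(C,0);n=(C[0]+C[1])/2-ax
print(np.round(C,4),'ax',ax,'edge ang',np.arctan2(n[1],n[0]),np.linalg.norm(n))
print('lens',atz(D,328,240,.091),'fin',atz(D,380,201,.063))
c=cloud(D);ok=(D['d']>0)&(c[...,2]>.12)&(c[...,2]<.13)
for nm,x,y in(('bar',.58,-.06),('ring',.533,-.057)):
    m=ok&(np.hypot(c[...,0]-x,c[...,1]-y)<.012);v,u=np.argwhere(m).mean(0);p=np.median(c[m],0);e=p-ax;print(nm,m.sum(),(u,v),p,np.arctan2(e[1],e[0]),np.hypot(*e[:2]))
cv2.imwrite('pics/w0c.png',cv2.resize(D['im'][120:320,220:430],(630,600),interpolation=cv2.INTER_CUBIC)[:,:,::-1])
E
```

```text
[[ 0.5822 -0.0081  0.055 ]
 [ 0.6365 -0.1322  0.055 ]
 [ 0.5246 -0.1776  0.055 ]
 [ 0.471  -0.0673  0.055 ]] ax [ 0.55356029 -0.09630252  0.055     ] edge ang 0.43862822112536937 0.06160482784867195
lens [ 0.55510776 -0.09319492  0.091     ] fin [ 0.6055042 -0.0680201  0.063    ]
bar 130 (np.float64(358.11538461538464), np.float64(214.59230769230768)) [ 0.5796516  -0.06084738  0.1239946 ] 0.9363827879739062 0.04402071353279363
ring 146 (np.float64(296.47945205479454), np.float64(215.57534246575344)) [ 0.53276853 -0.05854125  0.12522981] 2.0741082913999414 0.0431069675384241
```

View pics/w0c.png

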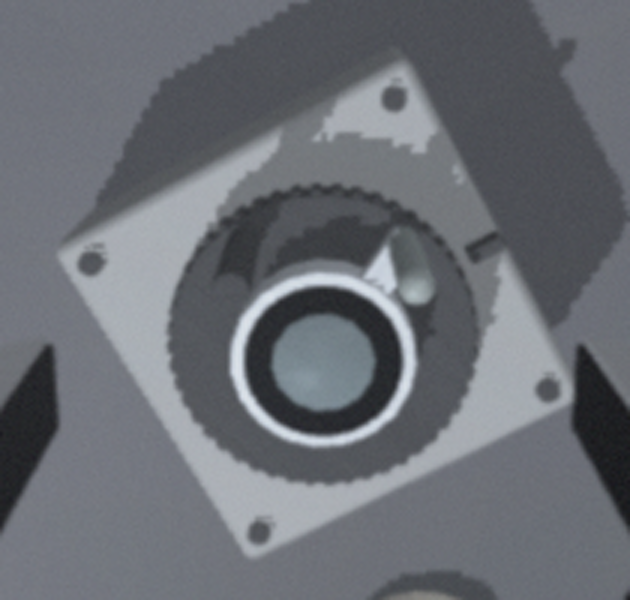

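```bash
sed -i 's/AX=.*/AX=np.array([.5542,-.0946])/;s/fin=.425/fin=.43/' plan.py
python3 -m jog '[[[0,0,0],[1,5,5],-1],[[0,0,0],[1,5,35],-1],[[0,0,0],[1,5,65],-1],[[0,0,0],[1,5,95],-1],[[0,0,0],[1,5,106],-1]]'; python3 -m jog '[[[0,0,0],[0,0,0],-0.3],[[0,0,0],[0,0,0],-0.3],[[0,0,0],[0,0,0],-0.3],[[0,0,0],[0,0,0],-0.3]]'
python3 - <<'E'
from plan import *
t,w=straddle(.93,2.07,.096);print(w,np.round(t,4));rows([t])
E
```

```text
time: 2.35
tool_pos: [0.554, -0.0584, 0.0939]
ee_rot: [-3.141, 0.006, -0.057]
wrist_force: [-0.1, 0.4, -0.9]
width: 0.094
time: 2.75
tool_pos: [0.5579, -0.0601, 0.0994]
ee_rot: [3.141, -0.003, -0.059]
wrist_force: [0.5, 0.1, -0.2]
width: 0.0652
0.05532909209365341 [ 0.5567 -0.0593  0.096  -0.0708]
[0.0, -0.2, 0.7] [-1.2, -0.7, 3.4]
```

```bash
python3 - <<'E'
from plan import *
rows([straddle(b,b+1.14,.097)[0] for b in np.linspace(.93,.40,11)[1:6]],(.557,-.060,.097,-.06))
E
```

```text
[-0.0, -0.0, 3.7] [1.5, -0.6, -0.0]
[0.0, -0.0, 6.7] [3.4, -0.4, -0.0]
[0.0, -0.0, 9.7] [5.3, -0.1, -0.0]
[0.0, -0.0, 12.8] [7.1, 0.2, 0.0]
[0.0, -0.0, 15.8] [8.9, 0.7, 0.0]
```

```bash
python3 -m jog '[[[0,0,3.7],[1.5,-0.6,0],-0.25],[[0,0,6.7],[3.4,-0.4,0],-0.25],[[0,0,9.7],[5.3,-0.1,0],-0.25],[[0,0,12.8],[7.1,0.2,0],-0.25],[[0,0,15.8],[8.9,0.7,0],-0.25]]'
python3 -m jog '[[[0,0,0],[0,0,0],-0.25],[[0,0,0],[0,0,0],-0.25]]'
python3 - <<'E'
from plan import *
print(np.round(straddle(.665,.665+1.14,.097)[0],4))
rows([straddle(b,b+1.14,.097)[0] for b in np.linspace(.93,.40,11)[6:]],straddle(.665,.665+1.14,.097)[0])
E
```

```text
time: 3.25
tool_pos: [0.5649, -0.0613, 0.0987]
ee_rot: [3.141, 0.001, -0.337]
wrist_force: [-2.7, 0.8, 2.3]
width: 0.059
time: 3.45
tool_pos: [0.5653, -0.061, 0.0983]
ee_rot: [-3.141, 0.0, -0.334]
wrist_force: [-3.4, 1.4, 2.2]
width: 0.0588
[ 0.5659 -0.0612  0.097  -0.3358]
[0.0, -0.0, 3.0] [1.9, 0.0, 0.0]
[0.0, -0.0, 6.1] [3.7, 0.2, 0.0]
[0.0, -0.0, 9.1] [5.6, 0.4, 0.0]
[0.0, -0.0, 12.1] [7.4, 0.8, 0.0]
[0.0, -0.0, 15.2] [9.3, 1.2, 0.0]
```

Contact of about 3.5 N, which matches the ring post dragging the barrel along. Continuing.

```bash
python3 -m jog '[[[0,0,3],[1.9,0,0],-0.25],[[0,0,6.1],[3.7,0.2,0],-0.25],[[0,0,9.1],[5.6,0.4,0],-0.25],[[0,0,12.1],[7.4,0.8,0],-0.25],[[0,0,15.2],[9.3,1.2,0],-0.25]]'
python3 -m jog '[[[0,0,0],[0,0,0],-0.25],[[0,0,0],[0,0,0],-0.25]]'
python3 - <<'E'
from plan import *
snap('wrist','w1')
D=load('w1');c=cloud(D);a=np.array(list(AX)+[0]);e=c-a
r=np.hypot(e[...,0],e[...,1]);m=(D['d']>0)&(c[...,2]>.119)&(c[...,2]<.13)&(r>.03)&(r<.055)
n,L,st,ce=cv2.connectedComponentsWithStats(m.astype(np.uint8))
for i in range(1,n):
    if st[i,4]>25: p=np.median(c[L==i],0);print(st[i,4],ce[i],p,np.arctan2(p[1]-AX[1],p[0]-AX[0]),np.hypot(*(p-a)[:2]))
E
```

```text
time: 3.95
tool_pos: [0.5737, -0.0648, 0.098]
ee_rot: [-3.141, 0.001, -0.601]
wrist_force: [-3.7, 1.8, 2.4]
width: 0.0586
time: 4.15
tool_pos: [0.574, -0.0648, 0.0978]
ee_rot: [-3.141, 0.0, -0.598]
wrist_force: [-3.2, 2.8, 3.1]
width: 0.0589
241 [388.99170124 263.46887967] [ 0.60046345 -0.07695068  0.12492927] 0.3644534928905173 0.049515706410401976
583 [269.67924528 270.93996569] [ 0.55199797 -0.05144962  0.12517952] 1.6217837380717004 0.04320653263608722
345 [372.01449275 265.26666667] [ 0.59295502 -0.07567238  0.12381784] 0.45431778920333343 0.04313011042881421
```

View pics/w1.png

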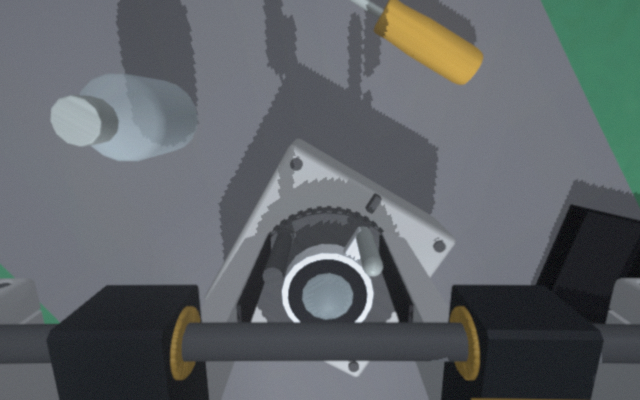

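```bash
python3 - <<'E'
from plan import *
cur=straddle(.40,1.54,.097)[0]
for r in [1.58,1.50,1.42,1.34,1.26]:
    t,w=straddle(.43,r,.097);rows([t],cur);print(r,w,1-2*w/.094)
E
```

```text
[0.0, 0.0, -2.0] [-1.2, 0.1, 0.0]
1.58 0.05568212241742598 -0.184726008881404
[0.0, -0.0, 0.3] [0.2, -0.8, -0.0]
1.5 0.05282664731201046 -0.12397121940447775
[-0.0, -0.0, 2.6] [1.7, -1.6, -0.0]
1.42 0.049902658706759875 -0.06175869588850791
[0.0, -0.0, 4.9] [3.2, -2.2, -0.0]
1.34 0.04691483435969168 0.0018120349001770064
[-0.0, -0.0, 7.2] [4.8, -2.8, -0.0]
1.26 0.04386795415239265 0.06663927335334796
```

```bash
python3 -m jog '[[[0,0,-2],[-1.2,0.1,0],-0.19],[[0,0,0.3],[0.2,-0.8,0],-0.12],[[0,0,2.6],[1.7,-1.6,0],-0.06],[[0,0,4.9],[3.2,-2.2,0],0],[[0,0,7.2],[4.8,-2.8,0],0.07]]'
python3 -m jog '[[[0,0,0],[0,0,0],0.07],[[0,0,0],[0,0,0],0.07]]'
cat > look.py <<'E'
import sys
from plan import *
n=sys.argv[1];snap('wrist',n)
D=load(n);c=cloud(D);r=np.hypot(c[...,0]-AX[0],c[...,1]-AX[1]);z=c[...,2];m=(D['d']>0)&(z>.117)&(z<.13)&(r>.03)&(r<.055)
# bright = barrel post; mark fingers out by eye
x0,y0=D['im'].shape[1],0
s=robot.get_obs();print(s['time'],np.round(s['tool_pos'],4),np.round(s['ee_rot'],3),s['width'],np.round(s['wrist_force'],1))
im=D['im'][130:350,190:470];cv2.imwrite(f'pics/{n}c.png',cv2.resize(im,(700,550),interpolation=cv2.INTER_CUBIC)[:,:,::-1])
k,L,st,ce=cv2.connectedComponentsWithStats(m.astype(np.uint8))
for i in range(1,k):
    if st[i,4]>25: p=np.median(c[L==i],0);print(st[i],ce[i].round(),p.round(4),'ang',np.arctan2(p[1]-AX[1],p[0]-AX[0]).round(3),'r',np.hypot(*(p[:2]-AX)).round(4))
E
python3 look.py w2
python3 - <<'E'
from plan import *
cur=straddle(.43,1.26,.097)[0];print(np.round(cur,4))
for r in [1.22,1.18,1.14,1.1,1.06]:
    t,w=straddle(.43,r,.097);rows([t],cur);print(r,w,1-2*w/.094)
E
```

```text
time: 4.7
tool_pos: [0.5802, -0.0637, 0.0978]
ee_rot: [-3.137, 0.001, -0.726]
wrist_force: [-1.1, 6.6, 3.1]
width: 0.0444
time: 4.9
tool_pos: [0.5804, -0.0638, 0.0978]
ee_rot: [-3.137, 0.001, -0.724]
wrist_force: [-0.1, 6.3, 2.3]
width: 0.0437
4.95 [ 0.5804 -0.0638  0.0978] [-3.137e+00  1.000e-03 -7.240e-01] 0.04407583807904907 [-0.4  6.7  2.1]
[350 245  33  43 596] [365. 265.] [ 0.5942 -0.0742  0.1236] ang 0.472 r 0.0449
[272 247  27  41 578] [285. 270.] [ 0.566  -0.0526  0.1251] ang 1.298 r 0.0436
[ 0.5797 -0.0659  0.097  -0.7258]
[0.0, -0.0, 1.1] [0.8, -0.3, -0.0]
1.22 0.042323887859892585 0.09949174766185986
[-0.0, -0.0, 2.3] [1.6, -0.6, -0.0]
1.18 0.040766892443227995 0.1326193097185533
[0.0, -0.0, 3.4] [2.4, -0.9, -0.0]
1.14 0.03919759067980588 0.1660087089403004
[-0.0, -0.0, 4.6] [3.2, -1.1, -0.0]
1.1 0.03761661026940787 0.19964659001259843
[-0.0, -0.0, 5.7] [4.0, -1.3, -0.0]
1.06 0.03602458358311865 0.23351949823151807
```

View pics/w2c.png

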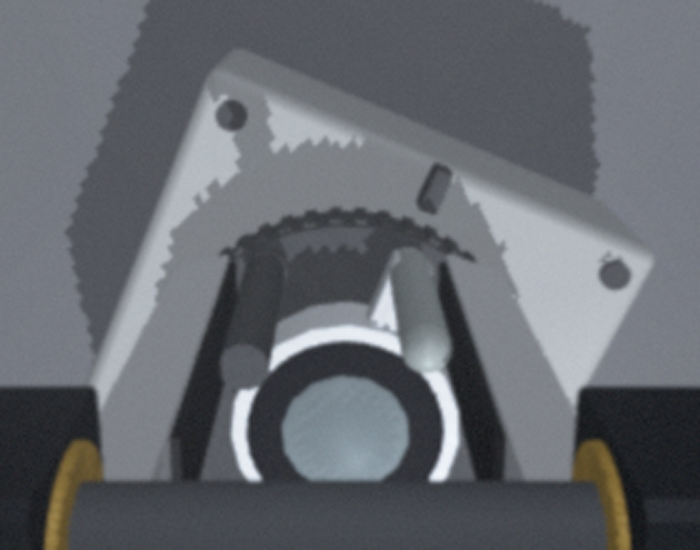

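```bash
python3 -m jog '[[[0,0,1.1],[0.8,-0.3,0],0.1],[[0,0,2.3],[1.6,-0.5,0],0.13],[[0,0,3.4],[2.4,-0.8,0],0.165],[[0,0,4.6],[3.2,-1,0],0.2],[[0,0,5.7],[4.0,-1.2,0],0.23]]'
python3 -m jog '[[[0,0,0],[0,0,0],0.23],[[0,0,0],[0,0,0],0.23]]'
python3 look.py w3
python3 - <<'E'
from plan import *
cur=straddle(.43,1.06,.097)[0];print(np.round(cur,4))
for r in [1.03,1.01,.99,.97,.95]:
    t,w=straddle(.43,r,.097);rows([t],cur);print(r,w,1-2*w/.094)
E
```

```text
time: 5.45
tool_pos: [0.5844, -0.0649, 0.0977]
ee_rot: [-3.136, 0.002, -0.824]
wrist_force: [-0.3, 8.4, 2.7]
width: 0.0364
time: 5.65
tool_pos: [0.5845, -0.065, 0.0977]
ee_rot: [-3.136, 0.001, -0.823]
wrist_force: [0.4, 7.1, 2.0]
width: 0.0364
5.7 [ 0.5845 -0.065   0.0977] [-3.136e+00  1.000e-03 -8.230e-01] 0.036522254976953855 [0.8 6.3 1.7]
[278 247  29  41 560] [294. 270.] [ 0.5739 -0.0554  0.1251] ang 1.105 r 0.0439
[342 246  34  42 585] [357. 265.] [ 0.5943 -0.0745  0.1236] ang 0.465 r 0.0448
[ 0.5836 -0.0675  0.097  -0.8258]
[0.0, -0.0, 0.9] [0.6, -0.2, -0.0]
1.03 0.03482369735955253 0.25907026894569096
[0.0, -0.0, 1.4] [1.0, -0.3, -0.0]
1.01 0.03401998690880619 0.2761704913019959
[-0.0, -0.0, 2.0] [1.4, -0.4, -0.0]
0.99 0.033213874479385556 0.29332181958754133
[0.0, -0.0, 2.6] [1.8, -0.5, -0.0]
0.97 0.03240544068186182 0.3105225386837911
[0.0, -0.0, 3.2] [2.2, -0.6, -0.0]
0.95 0.03159476635894103 0.32777092853316947
```

```bash
python3 -m jog '[[[0,0,0.9],[0.6,-0.2,0],0.26],[[0,0,1.4],[1.0,-0.3,0],0.275],[[0,0,2],[1.4,-0.4,0],0.29],[[0,0,2],[1.4,-0.4,0],0.29],[[0,0,2],[1.4,-0.4,0],0.29]]'
python3 look.py w4
```

```text
time: 6.2
tool_pos: [0.5859, -0.0657, 0.0977]
ee_rot: [-3.136, 0.001, -0.858]
wrist_force: [1.4, 6.4, 1.3]
width: 0.0333
6.25 [ 0.5859 -0.0657  0.0977] [-3.136e+00  1.000e-03 -8.580e-01] 0.0332473264536366 [0.5 7.1 2. ]
[339 245  33  43 588] [354. 265.] [ 0.5945 -0.0748  0.1237] ang 0.457 r 0.0449
[283 247  27  42 555] [296. 270.] [ 0.5766 -0.0568  0.1251] ang 1.036 r 0.0439
```

```bash
python3 -m jog '[[[0,0,0.3],[0.2,0,0],0.3],[[0,0,0.6],[0.4,-0.1,0],0.315],[[0,0,0.6],[0.4,-0.1,0],0.315],[[0,0,0.6],[0.4,-0.1,0],0.315],[[0,0,0.6],[0.4,-0.1,0],0.315]]'
python3 look.py w5
```

```text
time: 6.75
tool_pos: [0.5864, -0.066, 0.0978]
ee_rot: [-3.136, 0.001, -0.869]
wrist_force: [1.2, 6.5, 1.5]
width: 0.0324
6.8 [ 0.5864 -0.066   0.0977] [-3.136e+00  1.000e-03 -8.690e-01] 0.03223401451888651 [1.4 7.  0.7]
[285 247  25  42 541] [297. 270.] [ 0.5774 -0.0573  0.1251] ang 1.013 r 0.0439
[338 246  35  43 569] [353. 265.] [ 0.5944 -0.0748  0.1236] ang 0.457 r 0.0448
```

```bash
python3 -m jog '[[[0,0,0.2],[0.2,0,0],0.323],[[0,0,0.2],[0.2,0,0],0.323],[[0,0,0.2],[0.2,0,0],0.323],[[0,0,0.2],[0.2,0,0],0.323]]'
python3 look.py w6
python3 -m jog '[[[0,0,0],[0,0,0],0.25],[[0,0,0],[0,0,0],0.15],[[0,0,0],[0,0,0],0.0],[[0,0,0],[0,0,0],-0.4],[[0,0,0],[0,0,0],-0.4]]'
python3 look.py w7
```

```text
time: 7.2
tool_pos: [0.5865, -0.0661, 0.0977]
ee_rot: [-3.136, 0.001, -0.872]
wrist_force: [1.6, 7.7, 0.8]
width: 0.0321
7.25 [ 0.5865 -0.066   0.0977] [-3.136e+00  1.000e-03 -8.720e-01] 0.032358719214927584 [1.4 7.  1.1]
[284 246  27  45 544] [298. 270.] [ 0.5778 -0.0576  0.1251] ang 1.004 r 0.0439
[338 246  35  45 571] [352. 265.] [ 0.5943 -0.0748  0.1237] ang 0.459 r 0.0447
time: 7.75
tool_pos: [0.5851, -0.0692, 0.0974]
ee_rot: [3.141, -0.001, -0.874]
wrist_force: [-0.4, -0.3, 0.1]
width: 0.0594
7.8 [ 0.5851 -0.0691  0.0974] [ 3.142 -0.    -0.874] 0.06340843808983734 [ 0.1  0.5 -0.4]
[385 251   7  42 162] [387. 271.] [ 0.6028 -0.0927  0.1236] ang 0.04 r 0.0486
[258 252   7  38 152] [261. 271.] [ 0.5648 -0.0469  0.1239] ang 1.353 r 0.0489
[335 252  21  23 380] [345. 263.] [ 0.593  -0.0746  0.1235] ang 0.475 r 0.0436
[286 255  22  26 444] [297. 267.] [ 0.5772 -0.0584  0.1251] ang 1.005 r 0.0429
```

View pics/w7c.png

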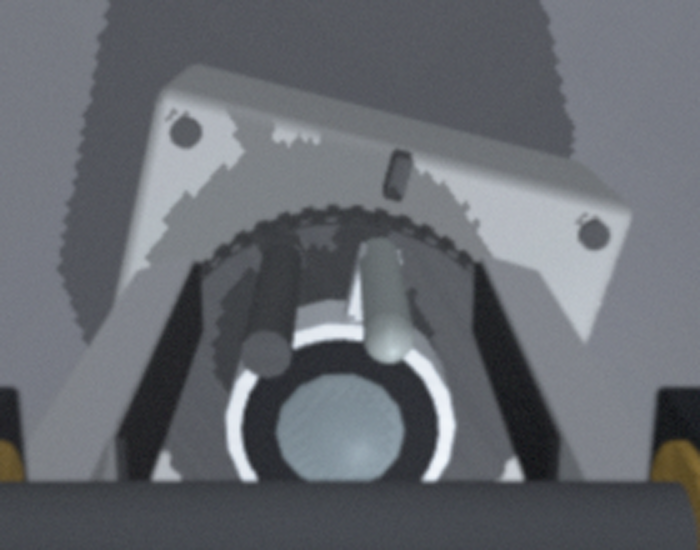

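```bash
python3 -m jog '[[[0,0,0],[0,0,0],-1],[[0,0,0],[0,0,-25],-1],[[0,0,0],[0,0,-60],-1],[[0,0,0],[0,0,-95],-1],[[0,0,0],[0,0,-125],-1]]'
python3 -m jog '[[[0,0,0],[0,40,0],-1],[[0,0,0],[0,40,0],-1],[[0,0,0],[0,40,0],-1]]'
python3 look.py w8; python3 - <<'E'
from h import *
D=load('w8');cv2.imwrite('pics/w8f.png',cv2.resize(D['im'],(640,400))[:,:,::-1])
E
```

```text
time: 8.3
tool_pos: [0.5852, -0.0688, 0.2245]
ee_rot: [-3.141, -0.001, -0.874]
wrist_force: [-0.6, 1.0, -0.2]
width: 0.0938
time: 8.6
tool_pos: [0.5541, -0.0946, 0.2226]
ee_rot: [-3.141, -0.0, -0.875]
wrist_force: [0.6, -1.4, -0.5]
width: 0.0941
8.65 [ 0.5543 -0.0942  0.2221] [-3.141e+00  1.000e-03 -8.740e-01] 0.09398565516961414 [ 0.  -1.2 -0.8]
[302 145  13  14 136] [308. 152.] [ 0.5761 -0.059   0.1253] ang 1.02 r 0.0418
[331 144  13  13 126] [337. 150.] [ 0.5919 -0.0755  0.124 ] ang 0.468 r 0.0423
```

View pics/w8f.png

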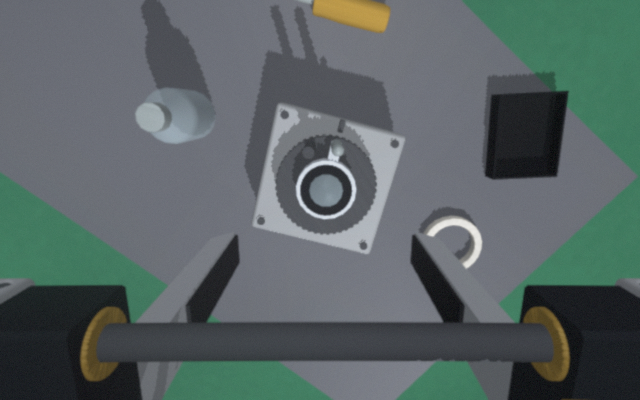

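```bash
python3 - <<'E'
from h import *
D=load('w8')
C=[atz(D,*p,.055) for p in [(280,104),(405,138),(366,254),(253,226)]];ax=np.mean(C,0);n=(C[0]+C[1])/2-ax
lens=atz(D,326,189.5,.091);fin=atz(D,341.5,126,.063);b=np.array([.5919,-.0755,.1])
an=lambda p,a:np.arctan2(p[1]-a[1],p[0]-a[0]).round(3)
print(ax.round(4),lens.round(4),'edge',an(ax+n,ax))
for a in(ax,lens,np.array([.5542,-.0946])):print('fin',an(fin,a),'post',an(b,a))
# bystander check in top view
im,d,P=snap('top','top1')
diff=cv2.absdiff(cv2.GaussianBlur(im,(5,5),0),cv2.GaussianBlur(load('top0')['im'],(5,5),0)).max(2)
for nm,u,v in(('flask',304,246),('tape',472,214),('drv',340,157),('tray',453,144)):print(nm,diff[v-12:v+12,u-12:u+12].mean())
E
```

```text
[ 0.5545 -0.0959  0.055 ] [ 0.556  -0.0945  0.091 ] edge 0.43
fin 0.446 post 0.5
fin 0.434 post 0.487
fin 0.423 post 0.469
flask 24.99826388888889
tape 29.491319444444443
drv 23.635416666666668
tray 83.80902777777777
```

```bash
python3 -m jog '[[[0,0,0],[-45,0,-10],-1],[[0,0,0],[-90,0,-20],-1],[[0,0,0],[-135,0,-20],-1],[[0,0,0],[-180,0,-20],-1],[[0,0,0],[-225,0,-20],-1]]'
python3 -m jog '[[[0,0,0],[-45,0,0],-1],[[0,0,0],[-90,0,0],-1],[[0,0,0],[-90,0,0],-1],[[0,0,0],[-90,0,0],-1]]'
python3 - <<'E'
from h import *
im,d,P=snap('top','top2');D=load('top2');S,_,_=snap('scene','scene2')
diff=cv2.absdiff(cv2.GaussianBlur(im,(5,5),0),cv2.GaussianBlur(load('top0')['im'],(5,5),0)).max(2)
ds=cv2.absdiff(cv2.GaussianBlur(S,(5,5),0),cv2.GaussianBlur(load('scene0')['im'],(5,5),0)).max(2)
for nm,u,v in(('flask',304,246),('tape',472,214),('drv',340,157),('tray',453,144)):print(nm,diff[v-12:v+12,u-12:u+12].mean())
for nm,u,v in(('flask',354,195),('tape',219,168),('drv',275,244),('tray',182,206)):print(nm,ds[v-12:v+12,u-12:u+12].mean())
c=cloud(D);z=c[...,2]
for A in([.5539,-.0961],[.5540,-.0945],[.5542,-.0946]):
  r=np.hypot(c[...,0]-A[0],c[...,1]-A[1]);m=(d>0)&(z>.118)&(z<.13)&(r<.055)
  k,L,st,ce=cv2.connectedComponentsWithStats(m.astype(np.uint8))
  for i in range(1,k):
    if st[i,4]>8:p=np.median(c[L==i],0);print(A,st[i,4],p.round(4),np.arctan2(p[1]-A[1],p[0]-A[0]).round(3))
a=cv2.resize(im[160:290,320:450],(400,400),interpolation=cv2.INTER_CUBIC);b=cv2.resize(S[130:220,235:335],(400,400),interpolation=cv2.INTER_CUBIC)
cv2.imwrite('pics/c2.png',np.hstack([a,b])[:,:,::-1])
E
```

```text
time: 9.2
tool_pos: [0.4089, 0.0799, 0.242]
ee_rot: [3.142, 0.001, -0.874]
wrist_force: [1.0, 0.6, 0.0]
width: 0.0938
time: 9.6
tool_pos: [0.352, 0.1482, 0.2424]
ee_rot: [-3.141, -0.001, -0.871]
wrist_force: [-0.0, -0.3, 0.1]
width: 0.0941
flask 2.7760416666666665
tape 2.3940972222222223
drv 2.4461805555555554
tray 1.0503472222222223
flask 1.0815972222222223
tape 1.1440972222222223
drv 1.1041666666666667
tray 1.2135416666666667
[0.5539, -0.0961] 27 [ 0.5919 -0.0741  0.1249] 0.525
[0.5539, -0.0961] 30 [ 0.5763 -0.0569  0.1263] 1.052
[0.554, -0.0945] 27 [ 0.5919 -0.0741  0.1249] 0.494
[0.554, -0.0945] 30 [ 0.5763 -0.0569  0.1263] 1.036
[0.5542, -0.0946] 27 [ 0.5919 -0.0741  0.1249] 0.498
[0.5542, -0.0946] 30 [ 0.5763 -0.0569  0.1263] 1.041
```

View pics/c2.png

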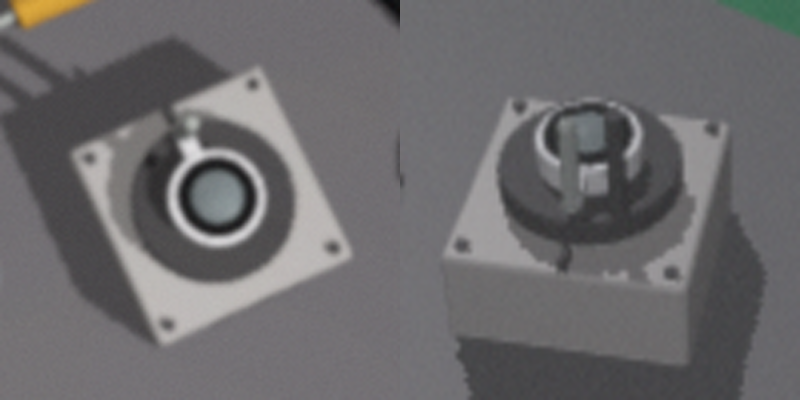

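```bash
python3 - <<'E'
from h import *
from scipy.optimize import least_squares as ls
# posts: use pixel centroid of the top cap, projected at known height
def posts(n):
    D=load(n);c=cloud(D);z=c[...,2];r=np.hypot(c[...,0]-.5542,c[...,1]+.0946)
    m=(D['d']>0)&(z>.121)&(z<.13)&(r<.055)&(r>.03);k,L,st,ce=cv2.connectedComponentsWithStats(m.astype(np.uint8))
    return [atz(D,*ce[i],.125)[:2] for i in range(1,k) if st[i,4]>15]
for ns in(('top0','top2'),('w0','w8')):
    P=np.array([p for n in ns for p in posts(n)]);print(ns,P.round(4).tolist())
    R=ls(lambda a:np.hypot(*(P-a).T)-.042,[.554,-.095]).x
    print('axis',R.round(4),'res',(np.hypot(*(P-R).T)-.042).round(4),'ang',np.arctan2(*(P-R).T[::-1]).round(3))
# box edges in top2, fitted: bright-box corner directions
D=load('top2');C=[atz(D,320+x*.325,160+y*.325,.055)[:2] for x,y in[(73,150),(262,66),(353,257),(160,346)]]
print('edge dirs mod 90',[round(float(np.arctan2(*(C[(i+1)%4]-C[i])[::-1])%(np.pi/2)),3) for i in range(4)])
H=[atz(D,320+x*.325,160+y*.325,.055)[:2] for x,y in[(89,158),(253,84),(332,247),(167,324)]]
print('hole dirs',[round(float(np.arctan2(*(H[(i+1)%4]-H[i])[::-1])%(np.pi/2)),3) for i in range(4)],'hole centre',np.mean(H,0))
D=load('w8');H=[atz(D,*p,.055)[:2] for p in[(285,115),(392,144),(363,245),(261,220)]]
print('w8 hole dirs',[round(float(np.arctan2(*(H[(i+1)%4]-H[i])[::-1])%(np.pi/2)),3) for i in range(4)],'hole centre',np.mean(H,0))
E
```

```text
('top0', 'top2') [[0.5808, -0.0601], [0.5337, -0.0578], [0.5923, -0.0738], [0.5772, -0.0574]]
axis [ 0.5555 -0.0936] res [-0.     -0.0001 -0.0002  0.0002] ang [0.924 2.116 0.494 1.029]
('w0', 'w8') [[0.5326, -0.0588], [0.5797, -0.0608], [0.592, -0.0757], [0.5759, -0.059]]
axis [ 0.5545 -0.0948] res [ 0.0001  0.0002  0.0001 -0.0004] ang [2.118 0.932 0.471 1.031]
edge dirs mod 90 [0.435, 0.425, 0.439, 0.423]
hole dirs [0.44, 0.434, 0.444, 0.443] hole centre [ 0.55460581 -0.09486788]
w8 hole dirs [0.436, 0.46, 0.441, 0.437] hole centre [ 0.55420859 -0.0952495 ]
```

```bash
python3 -c "
from bench import close_job
print(close_job())"
```

```text
the job is handed in; nothing more can be done
None
```

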